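Draw a charge of grinding balls and put it on the balance

ROBOT

A 6-joint arm with a two-finger parallel gripper is mounted at the origin on the work surface. World frame = base frame: x ahead of the robot, y to its left, z up, the work surface at z = 0. Lengths are in m, angles in rad, forces in N, time in s.
With the tool pointing down it reaches from about 0.275 to 0.875 m from the base axis. Payload 12.5 kg.
Tool frame: the origin (TCP) lies at the very end of the fingers, on their centre line; the grasp point (between the pads) lies 19 mm behind it; z points along the fingers, y is the line along which they close (so a half turn about z gives the same grasp; the last joint's range is limited). The gripper opens to 85 mm and grips with 20 to 120 N. Pads are 22 mm wide; open, the fingers measure 114 mm over their backs; the gripper's body (76 mm by 85 mm) begins 54 mm behind the grasp point. The pads swing forward as they close: fully open they stand 13 mm farther back than shut.
Start: joints at [1.158, 0.351, 1.652, -0, 1.139, -0.085], TCP at [0.177, 0.521, 0.231] pointing down, gripper open.
Joint ranges: [-2.75, 2.75], [-0.79, 2.1], [0.01, 2.65], [-1.57, 4.71], [0.07, 3.14], [-2.87, 2.87]. Speed limits (rad/s): [2.22, 2.22, 2.79, 3.14, 3.14, 3.14].

INTERFACE

Orientations are given as a 3x3 rotation matrix whose columns are the frame's x, y, z axes.
In Python, from bench import manip gives the robot as it stands. Calls block until the motion is done:
- manip.move_ptp(position, orientation): joint-space move of the TCP to a pose.
- manip.move_l(position, attitude=None, max_speed=0.15): straight line of the TCP; attitude=None keeps the orientation; max_speed is the mean speed in m/s.
- manip.move_j(angles): joint-space move.
- manip.set_gripper(opening, effort=None): opening from 0.0 (shut) to 1.0 (fully open); effort is the grip in N (None keeps the last); returns when the fingers have stopped.
- manip.dwell(seconds).
- manip.inverse_kinematics(position, orientation): joint angles nearest the present ones, or None.
- manip.grab_frame(name): name is "side" or "top" or "wrist"; returns (picture, depth): 384x512x3 uint8, red, green, blue; 384x512 float32, m along the optical axis (not along the pixel's ray), 0 where there is no reading.
- manip.get_calibration(name): a dict with "camera_matrix" (3x3 intrinsics, pixels), "R" (3x3) and "t" (3): a world point X has camera coordinates R X + t. Camera axes: x right, y down, z forward; pixel columns grow to the right and rows downward; lengths in m; the calibration is good to about 2 mm. A picture is of the moment at which its call begins: read the wrist's pose just before it. get_calibration takes no time and is no camera call; for the wrist camera it gives the pose at the moment of the call.
A pose or a line that the arm cannot do raises manip.Unreachable and nothing moves.
- manip.sign_off(): hands the job in; it is judged then, once.
Trained networks look in the newest picture that a camera, given by its name, has taken for a name from the list of things; names that differ only in an ending like _2 or _b are one class to them, and where a whole thing is asked for, a point or a joint stands for the part that bears it (a point fixed in the world has none). Each returns a list of dicts, best first, with "confidence" (0 to 1); they miss things now and then, are a little off and sometimes report something else, mostly with a low value. They report only what shows in the picture. A call takes as long as a camera call.
- manip.look_for(camera, name): "at" ([x, y, z] in m, in world coordinates, good to about 4 mm: the middle of the surface that is visible of it).
Readings, each from a call of its own:
- manip.current_time(): time.
- manip.current_qpos(): joint angles.
- manip.current_joint_vel(): joint speeds.
- manip.current_joint_torque(): joint torques, N m.
- manip.current_ee_pos(): TCP position.
- manip.current_tcp_rot(): TCP orientation.
- manip.current_force(): force on the tool from outside, world axes, zero at the start.
- manip.current_ft_torque(): the same for the moment, N m.
- manip.current_grip_width(): opening from 0.0 (shut) to 1.0 (fully open).
- manip.current_grip_force(): force on a finger pad.
Only numpy, scipy, OpenCV 4.12 (cv2) and the standard library are available. Lean on these libraries where they do the work, as an engineer would, in place of code of your own. Each camera call takes 0.05 s, during which the arm holds its last target. There are 200 camera calls.

TASK

Pull the feeder's slide gate fully open so that all four grinding balls run into the blue tray, and push the gate fully shut again while the tray still stands at the chute. Then carry the tray level, with all the balls in it, and set it down, without dropping it, in the middle of the balance pan. Leave the other things on the table where they are.

Things in the scene. Friction and masses are not known exactly. Their poses are not given: they have to be found in the camera images.
- feeder: Fixed green ball feeder. Origin on the table under its gate; z up, y = gate's opening way, x = uphill. Steel chute 49 wide, walls to 135 high at the gate, slopes down 18 deg to -x, ends at x -55, 75 high; open bin behind (x 60 to 190, y -57 to 57, top 225). With the gate fully open all balls roll out in about 1 s and drop into the tray.
- gate (a joint): Slide gate of the feeder, an aluminium plate across the chute with a red upright tab at its side. Value in m: 0 = shut (start), 0.055 = fully open (end stop); it grows as the tab moves along the feeder's +y (away from the chute). Stays where it is left; moves with about 2 N of friction.
- gate_tab (a point): Top centre of the gate's red tab, 165 above the table; moves with the gate, axes as the feeder. Tab 40 (x) by 12 (y), 70 high; shut, it stands 115 from the chute's middle. Between tab and chute wall (about 85 free) runs only the gate's tongue, 6 thick, top 117 above the table; outside it nothing. Hook or push it from either side, or pinch it across y.
- tray: Loose blue open tray, 160 (x) by 140 (y), walls 50 high. Origin: centre of its underside, z up. Stands before the chute's end, turned nearly as the feeder, nothing above it: it lifts straight up. A black carrying bar runs along y over its middle: 14 wide (x), 20 high, centre 130 above the underside, clear for 120 between two thin posts. 0.28 to 0.46 kg empty.
- balance: Fixed grey bench balance, origin on the table 5 to -x of the point under the pan's middle, z up; housing 230 by 200, 48 high, display to -x. The pan does not move.
- pan (a point): Middle of the top face of the balance's flat steel pan, 65 above the table; the pan is 190 (x) by 180 (y), axes as the balance.
- ball0: White ceramic grinding ball, 32 in diameter, 60 g, origin at its centre; at the start in the feeder's chute behind the gate (first in line).
- ball1: White ceramic grinding ball, 32 in diameter, 60 g, origin at its centre; at the start in the feeder's chute behind the gate.
- ball2: White ceramic grinding ball, 32 in diameter, 60 g, origin at its centre; at the start in the feeder's chute behind the gate.
- ball3: White ceramic grinding ball, 32 in diameter, 60 g, origin at its centre; at the start in the feeder's chute behind the gate.
- spatula: Bystander: spatula lying on the table, 170 long, origin at the middle of its length. Leave alone.
- red_tub: Bystander: small red plastic bowl, 100 across, 50 high, origin at the centre of its underside. Leave alone.
- mug: Bystander: white mug, 80 across, 85 high, origin at the centre of its underside. Leave alone.
- mortar: Bystander: white ceramic mortar bowl, 110 across, 60 high, origin at the centre of its underside. Leave alone.
- sieve: Bystander: round steel sieve pan, 150 across, 50 high, origin at the centre of its underside. Leave alone.
- glaze_jar: Bystander: glaze jar with yellow cap, 80 across, 110 high, origin at the centre of its underside. Leave alone.

How it is judged:
On the way, in this order (a step that is already met when the one before it is completed fails the run):
1. the gate is pulled open, by at least 42 mm (value of joint gate above 0.042 m), for 0.1 s.
2. all four balls are in the tray and the gate is shut again (within 8 mm), the tray still at the chute (within 60 mm of its start) (x of ball0 in the frame of tray between -0.08 and 0.08 m and y of ball0 in the frame of tray between -0.07 and 0.07 m and z of ball0 in the frame of tray between 0 and 0.06 m and x of ball1 in the frame of tray between -0.08 and 0.08 m and y of ball1 in the frame of tray between -0.07 and 0.07 m and z of ball1 in the frame of tray between 0 and 0.06 m and x of ball2 in the frame of tray between -0.08 and 0.08 m and y of ball2 in the frame of tray between -0.07 and 0.07 m and z of ball2 in the frame of tray between 0 and 0.06 m and x of ball3 in the frame of tray between -0.08 and 0.08 m and y of ball3 in the frame of tray between -0.07 and 0.07 m and z of ball3 in the frame of tray between 0 and 0.06 m and value of joint gate below 0.008 m and distance of tray from where it was at the start of the episode below 0.06 m), for 0.2 s.
At the end, for the whole second after the job is handed in: All four balls are inside the tray; the tray stands flat on the balance pan (height within 8 mm, tilt under 0.06 rad), its middle within 35 mm of the pan's middle, released and at rest (under 20 mm/s); the gate is shut to within 8 mm (x of ball0 in the frame of tray between -0.08 and 0.08 m and y of ball0 in the frame of tray between -0.07 and 0.07 m and z of ball0 in the frame of tray between 0 and 0.06 m and x of ball1 in the frame of tray between -0.08 and 0.08 m and y of ball1 in the frame of tray between -0.07 and 0.07 m and z of ball1 in the frame of tray between 0 and 0.06 m and x of ball2 in the frame of tray between -0.08 and 0.08 m and y of ball2 in the frame of tray between -0.07 and 0.07 m and z of ball2 in the frame of tray between 0 and 0.06 m and x of ball3 in the frame of tray between -0.08 and 0.08 m and y of ball3 in the frame of tray between -0.07 and 0.07 m and z of ball3 in the frame of tray between 0 and 0.06 m and value of joint gate below 0.008 m and horizontal distance between tray and pan below 0.035 m and z of tray in the frame of pan between -0.008 and 0.008 m and angle between tray's own z axis and vertical below 0.06 rad and linear speed of tray below 0.02 m/s); the robot touches nothing.
It fails at once if the tray is tilted by more than 0.35 rad (20 degrees) (angle between tray's own z axis and vertical above 0.35 rad).
It fails at once if the tray is let go or dropped while more than 12 mm above the pan's height (z of tray in the frame of pan above 0.012 m and contact force between tray and the fingers below 0.05 N and contact force between tray and the arm below 0.05 N).
It fails at once if a bystander is moved by more than 40 mm (distance of any of spatula, red_tub, mug, mortar, sieve, glaze_jar from where it was at the start of the episode above 0.04 m).
It also fails if it takes over 61 s, if anything falls off the work surface, if the arm or the gripper's body presses on something with over 40 N, if the wrist force passes 120 N, or if a joint passes its speed limit or range.

## Working session

There is one attempt and no reset: what is moved stays moved. The work goes in short steps, each a Python script; the robot and the scene stay as the last script left them, time stands still between calls to the robot, and variables do not carry over. Pictures are saved under pics/ and viewed, at most 10 in all, crops included, and the job is handed in when it is done.

```bash
mkdir -p pics; ls; python3 - <<'E'
from bench import manip
import cv2,numpy as np
for c in ["top","side"]:
    p,d=manip.grab_frame(c); cv2.imwrite(f"pics/{c}0.png",p[:,:,::-1]); np.savez(f"pics/{c}0.npz",p=p,d=d)
    for n in ["feeder","gate_tab","tray","balance","spatula","red_tub","mug","mortar","sieve","glaze_jar"]:
        print(c,n,[(np.round(r["at"],3).tolist(),round(r["confidence"],2)) for r in manip.look_for(c,n)[:2]])
print(manip.get_calibration("top"),manip.current_time())
E
```

```text
pics
top feeder [([0.651, 0.163, 0.149], 0.61)]
top gate_tab [([0.562, 0.274, 0.13], 0.71)]
top tray [([0.412, 0.162, 0.005], 0.69), ([0.563, 0.27, 0.13], 0.24)]
top balance [([0.541, -0.235, 0.059], 0.72), ([0.648, 0.158, 0.142], 0.34)]
top spatula [([0.443, -0.029, 0.001], 0.62)]
top red_tub [([0.795, -0.047, 0.017], 0.7)]
top mug [([0.394, 0.463, 0.035], 0.66), ([0.582, 0.158, 0.124], 0.61)]
top mortar [([0.41, -0.497, 0.025], 0.68), ([0.445, -0.027, 0.001], 0.59)]
top sieve []
top glaze_jar [([0.612, 0.479, 0.1], 0.74), ([0.392, 0.46, 0.035], 0.51)]
side feeder [([0.646, 0.141, 0.114], 0.87)]
side gate_tab [([0.564, 0.271, 0.126], 0.84)]
side tray [([0.407, 0.166, 0.024], 0.72)]
side balance [([0.53, -0.269, 0.061], 0.55)]
side spatula [([0.438, -0.037, 0.002], 0.79)]
side red_tub [([0.808, -0.034, 0.03], 0.78), ([0.42, -0.469, 0.024], 0.26)]
side mug [([0.56, 0.274, 0.123], 0.64), ([0.386, 0.424, 0.058], 0.59)]
side mortar [([0.422, -0.468, 0.024], 0.98)]
side sieve [([0.594, -0.517, 0.006], 0.9)]
side glaze_jar [([0.604, 0.464, 0.077], 0.78), ([0.56, 0.271, 0.121], 0.21)]
{'camera_matrix': array([[433.80292419,   0.        , 247.59730434],
       [  0.        , 433.80292419, 193.10990453],
       [  0.        ,   0.        ,   1.        ]]), 'R': array([[ 0.01098061, -0.99992877, -0.00467681],
       [-0.99373316, -0.01039204, -0.11129428],
       [ 0.11123775,  0.00586958, -0.99377649]]), 't': array([0.00606905, 0.57625833, 1.44059672])} 1.1
```

View pics/top0.png

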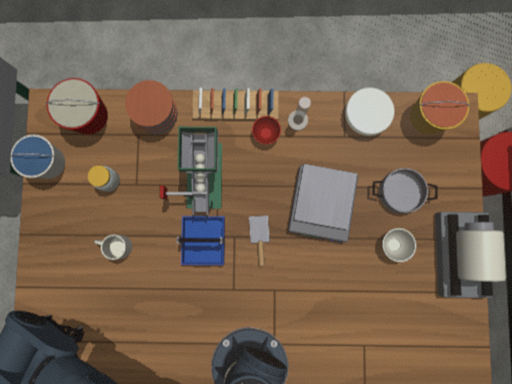

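View pics/side0.png

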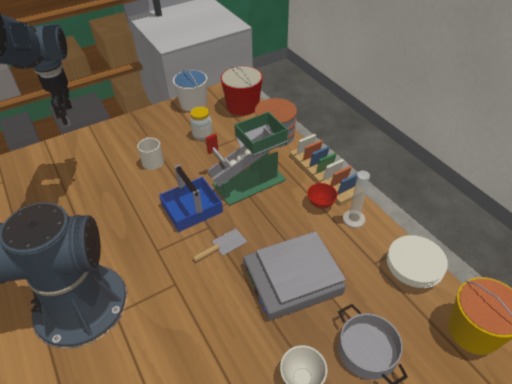

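```bash
cat > h.py <<'E'
from bench import manip
import cv2,numpy as np
def cloud(c,d):
    k=manip.get_calibration(c);K=k["camera_matrix"]
    v,u=np.mgrid[:384,:512]
    P=np.stack([(u-K[0,2])/K[0,0]*d,(v-K[1,2])/K[1,1]*d,d],-1)
    W=(P-k["t"])@k["R"]; W[d<=0]=np.nan
    return W
def rect(P): # centre,dims,angle of min area rect (mm-scaled)
    (c,s,a)=cv2.minAreaRect((P[:,:2]*1000).astype(np.float32)); return np.round(c,1),np.round(s,1),round(a,1)
def down(yaw): # tool y axis at 'yaw' angle in world, z down
    c,s=np.cos(yaw),np.sin(yaw); y=np.array([c,s,0]);z=np.array([0,0,-1.]); return np.stack([np.cross(y,z),y,z],1)
E
python3 - <<'E'
from h import *
for c in ["top","side"]:
    f=np.load(f"pics/{c}0.npz");W=cloud(c,f["d"]);hsv=cv2.cvtColor(f["p"],cv2.COLOR_RGB2HSV).astype(int)
    H,S,V=hsv[...,0],hsv[...,1],hsv[...,2]
    red=((H<8)|(H>172))&(S>120)&(V>60)
    m=red&(W[...,2]>.09)&(abs(W[...,0]-.56)<.08)&(abs(W[...,1]-.27)<.08)
    P=W[m]; print(c,"tab",len(P),rect(P),"zmax",np.percentile(P[:,2],98)); T=P[P[:,2]>.155]; print(" top",len(T),rect(T),np.median(T,0))
    blue=(H>95)&(H<130)&(S>90)&(W[...,0]<.56)&(W[...,1]>.0)&(W[...,1]<.35)
    P=W[blue];print(c,"tray",len(P),rect(P),np.percentile(P[:,2],[2,50,98]))
    T=P[(P[:,2]>.04)&(P[:,2]<.06)];print(" rim",len(T),rect(T))
    m=(W[...,2]>.118)&(W[...,2]<.16)&(V<90)&(abs(W[...,0]-.41)<.08)&(abs(W[...,1]-.165)<.1)
    if m.sum()>10: print(c,"bar",m.sum(),rect(W[m]),np.percentile(W[m][:,2],[5,50,95]))
    m=(abs(W[...,2]-.065)<.006)&(abs(W[...,0]-.54)<.16)&(abs(W[...,1]+.25)<.16)
    P=W[m];print(c,"pan",len(P),rect(P),np.median(P,0))
    m=(W[...,2]>.03)&(W[...,2]<.08)&(abs(W[...,0]-.54)<.16)&(abs(W[...,1]+.25)<.16)
    print(" housing",rect(W[m]))
    m=(W[...,2]>.19)&(H>35)&(H<90)&(S>60)&(W[...,0]>.5);
    if m.sum()>5: print(c,"bin",m.sum(),rect(W[m]),W[m][:,2].max())
E
```

```text
top tab 79 (array([562.7, 277.2]), array([37.6, 11. ]), 2.6) zmax 0.16945586799216392
 top 50 (array([562.5, 277.8]), array([37.2,  9.8]), 2.6) [0.56226269 0.27673334 0.16457854]
top tray 1890 (array([418.2, 161.2]), array([162. , 139.9]), 0.5) [-0.00168327  0.00540112  0.13989671]
 rim 205 (array([415.1, 161.2]), array([155.6, 139.9]), 0.5)
top bar 174 (array([415.8, 161.2]), array([131.1,  15.5]), 89.1) [0.13530066 0.13982062 0.14434941]
top pan 2918 (array([ 547.1, -242.4]), array([180.9, 224.8]), 80.3) [ 0.56251764 -0.24477452  0.06552135]
 housing (array([ 537.9, -270.9]), array([260.4, 233.7]), 80.1)
top bin 290 (array([688.4, 164.9]), array([129.6, 114.2]), 0.6) 0.23208939731659087
side tab 160 (array([561.5, 277. ]), array([37.6, 17.3]), 0.4) zmax 0.16556488219980203
 top 43 (array([561.2, 277. ]), array([37.1, 17.3]), 0.4) [0.56088593 0.27435894 0.16217866]
side tray 1808 (array([423.2, 160.2]), array([181.7, 148.4]), 0.5) [-0.00093014  0.01369511  0.05087059]
 rim 315 (array([413.1, 159.1]), array([162. , 145.8]), 1.1)
side bar 188 (array([414. , 156.2]), array([ 16.3, 135.8]), 0.5) [0.12349194 0.13724307 0.14164369]
side pan 3691 (array([ 562.9, -245.9]), array([182.9, 191.5]), 80.1) [ 0.55871603 -0.25287368  0.06367926]
 housing (array([ 535.6, -272.2]), array([251.6, 238.6]), 77.2)
side bin 873 (array([686.3, 163.9]), array([120.9, 135.8]), 88.7) 0.22853750598399816
```

The top image shows the tray with its black bar at about (203,240), the red tab at (163,192) and the chute with balls at (200,185). The balance is at (325,203), and the side view agrees. I take the tab at (0.562, 0.277), the tray at (0.415, 0.161) and the pan at about (0.563, -0.246). Next I'll pinch the tab.

```bash
python3 - <<'E'
from h import *
# refine pan from both views at tight height
for c in ["top","side"]:
    f=np.load(f"pics/{c}0.npz");W=cloud(c,f["d"])
    m=((W[...,2]>.058)&(abs(W[...,0]-.56)<.14)&(abs(W[...,1]+.25)<.14)).astype(np.uint8)
    m=cv2.morphologyEx(m,cv2.MORPH_OPEN,np.ones((5,5),np.uint8))>0
    print(c,"pan",rect(W[m]),np.mean(W[m],0))
a=0.01; R=down(np.pi/2+a)
q=manip.current_qpos()
best=min([down(np.pi/2+a),down(-np.pi/2+a)],key=lambda R:np.abs(manip.inverse_kinematics([.562,.277,.26],R)-q).max())
np.save("Rg.npy",best)
manip.set_gripper(0.6)
manip.move_ptp([.562,.277,.26],best)
print(manip.current_qpos(),manip.current_time(),manip.current_force())
manip.move_l([.562,.277,.137],max_speed=.12)
manip.set_gripper(0,effort=40)
print(manip.current_ee_pos(),manip.current_grip_width(),manip.current_grip_force(),manip.current_force(),manip.current_time())
p,d=manip.grab_frame("wrist");cv2.imwrite("pics/w1.png",p[:,:,::-1])
p,d=manip.grab_frame("side");cv2.imwrite("pics/s1.png",p[:,:,::-1])
E
```

```text
top pan (array([ 563.9, -245.5]), array([180.5, 190.5]), 80.4) [ 0.56376746 -0.24599598  0.06573544]
side pan (array([ 563. , -245.6]), array([182.9, 191.3]), 80.3) [ 0.55972524 -0.25066018  0.06366332]
[ 3.85003247e-01  4.65914105e-01  1.40720452e+00  1.90316989e-04
  1.26862499e+00 -1.19658248e+00] 3.2083 [ 0.38713183  0.28753484 -0.09658091]
[0.56219367 0.27894506 0.13772985] 0.1290445171528365 44.52671527862549 [-0.59726423 11.39824154  0.82789509] 4.8167
```

```bash
python3 - <<'E'
from h import *
p0=manip.current_ee_pos(); u=np.array([-np.sin(.01),np.cos(.01),0])
manip.move_l(p0+.0545*u,max_speed=.1)
print(manip.current_ee_pos()-p0,manip.current_grip_width(),manip.current_force())
manip.dwell(1.6)
p,d=manip.grab_frame("top");cv2.imwrite("pics/t2.png",cv2.resize(p[130:300,120:290,::-1],(680,680))[:600])
print([(np.round(r["at"],3).tolist(),round(r["confidence"],2)) for n in ["gate_tab","ball0"] for r in manip.look_for("top",n)])
print(manip.current_time())
E
```

```text
[-4.65413978e-04  5.51658906e-02 -5.34468340e-05] 0.12873240545461007 [ 0.71048077 -2.21481955  2.19634411]
[([0.358, 0.154, 0.034], 0.38)]
7.3833
```

View pics/t2.png

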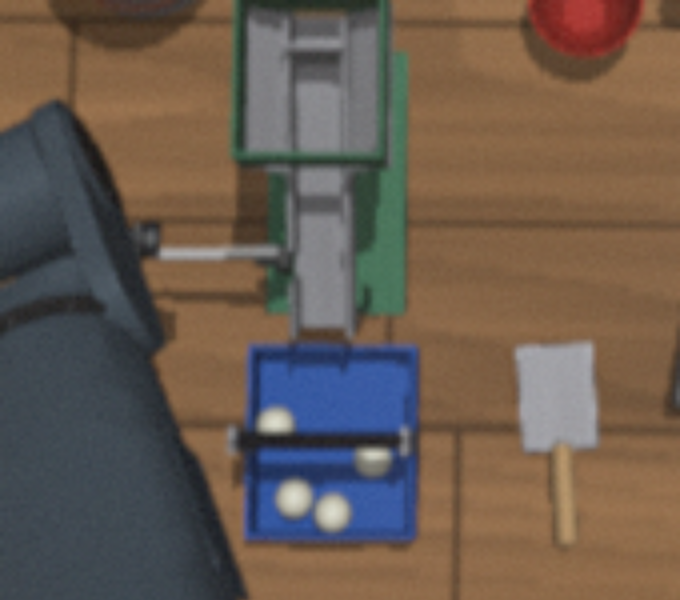

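All four balls lie in the tray (crop pixels near (275,422), (373,455), (295,497) and (332,512)), and the chute is empty. Now I'll shut the gate.

```bash
python3 - <<'E'
from h import *
manip.move_l([.562,.2775,.137],max_speed=.1)
print(manip.current_ee_pos(),manip.current_force())
manip.set_gripper(0.6); manip.dwell(.2)
print(manip.current_force())
manip.move_l([.562,.279,.27],max_speed=.2)
f,d=manip.grab_frame("side");W=cloud("side",d);hsv=cv2.cvtColor(f,cv2.COLOR_RGB2HSV).astype(int);H,S,V=hsv[...,0],hsv[...,1],hsv[...,2]
m=((H<8)|(H>172))&(S>120)&(V>60)&(W[...,2]>.155)&(abs(W[...,0]-.56)<.08)&(abs(W[...,1]-.27)<.09)
print("tab",m.sum(),rect(W[m]),np.median(W[m],0))
m=(H>95)&(H<130)&(S>90)&(W[...,0]<.56)&(W[...,1]>.0)&(W[...,1]<.35)&(W[...,2]>.04)&(W[...,2]<.06)
print("rim",rect(W[m]))
q=manip.current_qpos()
for a in (0.,np.pi):
    print(a,[None if (x:=manip.inverse_kinematics(p,down(a+w))) is None else np.round(x,2) for p,w in [((.415,.16,.111),0),((.563,-.246,.2),-.17)]])
print(manip.current_time())
E
```

```text
[0.56214142 0.27892753 0.13767584] [ 1.93206769 11.86938514  2.20781379]
[ 1.00110571 -0.86088327  0.1258915 ]
tab 42 (array([562.1, 278.3]), array([15.9, 36.6]), 83.9) [0.56269029 0.27433926 0.1615101 ]
rim (array([413.5, 160. ]), array([161.9, 146.8]), 0.8)
0.0 [array([ 0.26,  0.35,  2.02, -0.  ,  0.77,  0.26]), array([-0.49,  0.5 ,  1.51, -0.  ,  1.13, -0.32])]
3.141592653589793 [None, array([-0.49,  0.5 ,  1.51, -0.  ,  1.13,  2.82])]
9.625
```

```bash
python3 - <<'E'
from h import *
R=down(0.008)
manip.set_gripper(0.6)
manip.move_ptp([.415,.160,.25],R)
manip.move_l([.415,.160,.113],max_speed=.12)
manip.set_gripper(0,effort=80)
print(manip.current_ee_pos(),manip.current_grip_width(),manip.current_grip_force(),manip.current_force())
manip.move_l([.415,.160,.143],max_speed=.05)
print(manip.current_ee_pos(),manip.current_grip_width(),manip.current_force(),manip.current_ft_torque())
f,d=manip.grab_frame("side");cv2.imwrite("pics/s3.png",cv2.resize(f[130:270,120:320,::-1],(800,560)))
print(manip.current_time())
E
```

```text
[0.41566494 0.16010411 0.11335939] 0.15115538229612913 78.76287460327148 [3.82583892 0.26550733 0.93964162]
[0.41484252 0.15995161 0.14289002] 0.14795864825657626 [-0.65109988  0.93114706 -6.01011266] [-0.03653874 -0.06219773 -0.02857154]
13.6583
```

View pics/s3.png

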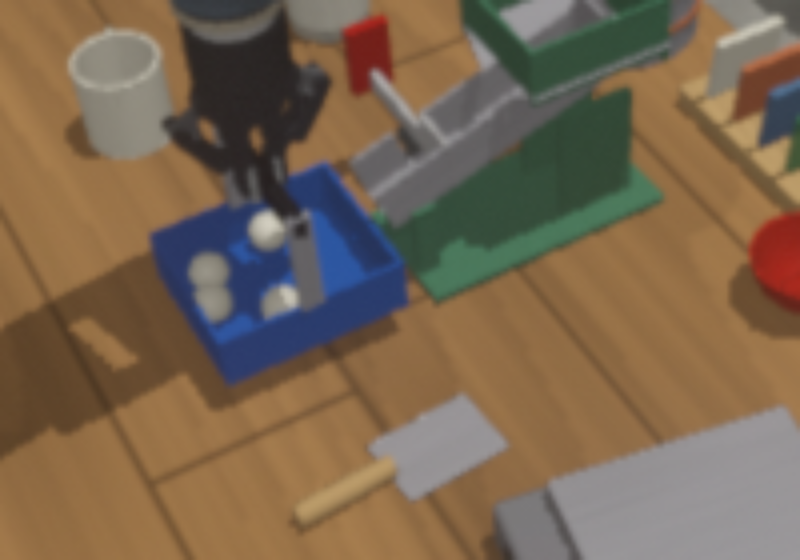

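The tray is lifted and level with all four balls in it, and the gate is shut. Next I'll carry it to the pan.

```bash
python3 - <<'E'
from h import *
manip.move_l([.415,.160,.283],max_speed=.08)
manip.move_l([.5635,-.2455,.283],down(.008-.18),max_speed=.1)
manip.dwell(.3)
manip.move_l([.5635,-.2455,.195],max_speed=.06)
manip.dwell(.3); f0=manip.current_force(); print(f0,manip.current_time())
z=.185
while z>.172:
    manip.move_l([.5635,-.2455,z],max_speed=.03)
    f=manip.current_force()
    if f[2]-f0[2]>3.5: break
    z-=.0015
print(z,f,manip.current_ee_pos())
f,d=manip.grab_frame("side");cv2.imwrite("pics/s4.png",cv2.resize(f[180:330,200:400,::-1],(800,600)))
W=cloud("side",d);hsv=cv2.cvtColor(f,cv2.COLOR_RGB2HSV).astype(int)
m=(hsv[...,0]>95)&(hsv[...,0]<130)&(hsv[...,1]>90)&(W[...,2]>.1)&(W[...,2]<.13)&(abs(W[...,1]+.25)<.13)&(abs(W[...,0]-.56)<.13)
print("rim",rect(W[m]),np.percentile(W[m][:,2],[50,95]),manip.current_time())
E
```

```text
[ 0.53887571 -0.65496865 -5.21992278] 22.2417
0.1775 [ 0.29040388 -0.51003396  1.79617634] [ 0.56396938 -0.24569804  0.17824217]
rim (array([ 561.8, -245.7]), array([141.7, 160.1]), 80.1) [0.10986911 0.11553233] 24.025
```

View pics/s4.png

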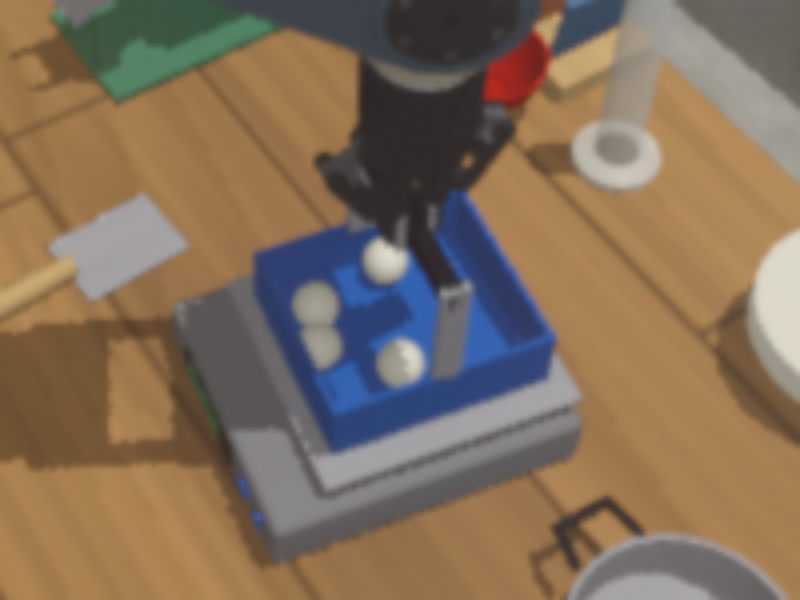

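The tray is on the pan, centred and level with four balls in it, and the force reading shows the pan is carrying it. I'll release, back off and check.

```bash
python3 - <<'E'
from h import *
manip.set_gripper(0.6); manip.dwell(.3)
manip.move_l([.5635,-.2455,.30],max_speed=.1)
manip.dwell(.5)
f,d=manip.grab_frame("side");cv2.imwrite("pics/s5.png",f[:,:,::-1])
W=cloud("side",d);hsv=cv2.cvtColor(f,cv2.COLOR_RGB2HSV).astype(int);H,S,V=hsv[...,0],hsv[...,1],hsv[...,2]
m=(H>95)&(H<130)&(S>90)&(W[...,2]>.1)&(W[...,2]<.13)&(abs(W[...,1]+.25)<.13)&(abs(W[...,0]-.56)<.13)
print("rim",rect(W[m]),np.percentile(W[m][:,2],[50,95]))
m=((H<8)|(H>172))&(S>120)&(V>60)&(W[...,2]>.155)&(abs(W[...,0]-.56)<.08)&(abs(W[...,1]-.27)<.09)
print("tab",m.sum(),np.median(W[m],0),manip.current_force(),manip.current_time())
E
```

```text
rim (array([ 562.2, -245.5]), array([143.8, 161.9]), 80.1) [0.11022833 0.11578486]
tab 43 [0.55937053 0.27394978 0.16257509] [ 0.67436511  0.1592364  -0.45443358] 26.7
```

View pics/s5.png

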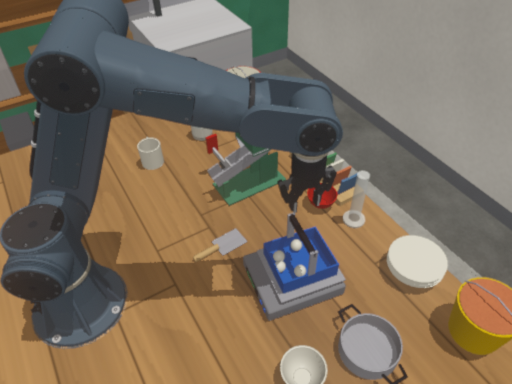

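The tray, at pixel (300,258), stands on the pan with four balls in it. The gripper is clear above it, the tab at (212,143) is in its shut position, and the bystanders look unmoved.

```bash
python3 -c "
from bench import manip
print(manip.sign_off())"
```

```text
the job is handed in; nothing more can be done
None
```

The job is handed in at about 27 s of robot time: the gate is shut, and the tray with all four balls stands released within about 2 mm of the pan's middle, with the bystanders looking unmoved in the last picture (no verdict was returned).

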